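# Set the jig fence and hold the trilobite block for bonding

## Robot

A 6-joint arm with a two-finger parallel gripper is mounted at the origin on the work surface. World frame = base frame: x ahead of the robot, y to its left, z up, the work surface at z = 0. Lengths are in mm, angles in rad, forces in N, time in s.
With the tool pointing down it reaches from about 400 to 925 mm from the base axis. Payload 12.5 kg.
Tool frame: the origin (TCP) lies at the very end of the fingers, on their centre line; the grasp point (between the pads) lies 19 mm behind it; z points along the fingers, y is the line along which they close (so a half turn about z gives the same grasp; the last joint's range is limited). The gripper opens to 95 mm and grips with 3 to 60 N. Pads are 20 mm wide; open, the fingers measure 119 mm over their backs; the gripper's body (75 mm by 180 mm) begins 59 mm behind the grasp point.
Start: joints at [1.213, 0.491, 1.559, -0, 1.092, -0.106], TCP at [155.699, 605.314, 214.661] pointing down, gripper open.
Joint ranges: [-3.1, 3.1], [-0.84, 2.19], [0.05, 2.79], [-1.13, 4.28], [0.06, 2.93], [-2.69, 2.69]. Speed limits (rad/s): [2.22, 2.22, 2.79, 3.14, 3.14, 3.14].

## Interface

Orientations are given as [roll, pitch, yaw] about the fixed x, y, z axes, in that order (R = Rz(yaw) Ry(pitch) Rx(roll)).
In Python, from cell import * gives the robot as it stands.
- The arm moves only by the tool jog_arm, never from a script. Its argument "targets" is a list of rows, each an object with "turn": the turn, a rotation vector about the world's x, y, z in degrees, a list of three; "slide": the shift along the world's x, y, z in mm, a list of three; "claw": the opening in per cent of the stroke, from 0 (shut) to 100 (fully open). In form: [{"turn": [wx, wy, wz], "slide": [x, y, z], "claw": claw}, ...]. A call has 1 to 5 rows; each row shifts and turns the commanded pose from where the row before left it; what a row does not reach is not made up. A row lasts 1/8 s, in which the tool goes at most 62.5 mm and 10.7 degrees, less where a joint would pass 70% of its speed; a pose out of reach is approached as far as the arm can. A call with a gripper value outside its range is refused whole. The fingers move at their own pace and stop on an object; the grip force is fixed at half the most. Time passes only in rows, so rows that do not move let the fingers close. It gives the time, the measured TCP pose, the force, the opening and the grip force at its end, in the units of the state.
- state(): the state, without advancing time (a new reading comes with each control period).
- read_camera(name): name is "side" or "top" or "wrist"; returns a dict with "frame" (480x640x3 uint8, blue, green, red), "mtx" (3x3 intrinsics, pixels), "R" (3x3) and "t" (3): a world point X has camera coordinates R X + t. Camera axes: x right, y down, z forward; pixel columns grow to the right and rows downward; lengths in mm; the calibration is good to about 2 mm. A picture is of the moment at which its call begins. There is no depth.
- job_done(): hands the job in; it is judged then, once.
Trained networks look in the newest picture that a camera, given by its name, has taken for a name from the list of things; names that differ only in an ending like _2 or _b are one class to them, and where a whole thing is asked for, a point or a joint stands for the part that bears it (a point fixed in the world has none). Each returns a list of dicts, best first, with "conf" (0 to 1); they miss things now and then, are a little off and sometimes report something else, mostly with a low value. They report only what shows in the picture. A call takes as long as a camera call. They do not tell look-alikes from the thing itself.
- look_for(query, camera): "xy" ([column, row] in pixels, amid what is visible of it).
The state is a dict: "t": time; "joints": joint angles; "qvel": joint speeds; "tau": joint torques, N m; "eef_pos": TCP position; "tcp_rot": TCP orientation; "ft_force": force on the tool from outside, world axes, zero at the start; "moment": the same for the moment, N m; "opening": opening from 0.0 (shut) to 1.0 (fully open); "grip_force": force on a finger pad.
Only numpy, scipy, OpenCV 4.12 (cv2) and the standard library are available. Lean on these libraries where they do the work, as an engineer would, in place of code of your own. Each camera call takes 0.05 s, during which the arm holds its last target. There are 200 camera calls.

## Task

On the bonding jig, first turn the knob until the carriage's pointer lines up with the single mark on the scale. Then take the trilobite block, stand it flat on the jig's bed with its head end flush and centred against the spring fence plate, and gently press it in with a steady push of about 8 N, so that the tip of the brass tongue lies between the two lines, the pointer still on its mark. Finish while still holding the block pressed like that, for a colleague who will fasten it; keep the gripper off the carriage and fence plate, never bottom the spring, and leave the ammonites, dish and pick alone.

Things in the scene. Friction and masses are not known exactly. Their poses are not given: they have to be found in the camera images.
- jig: Aluminium bonding jig fixed to the table. Origin on the table surface under the bed; +y is the push direction (from the open bed towards the fence plate), z up. Base plate 130 mm in x, y from -120 to 160 mm, 12 mm thick; its top is the bed, empty from y = -120 mm to the fence plate. The knob stands at x = -85, y = 100 mm; the scale is on the +x side.
- bed (a point): Point on the top of the bed (12 mm above the table), straight above the jig's origin, on the centre line of the fence plate.
- knob (a joint): Angle of the knob, rad, 0 to 3.2, growing clockwise seen from above. Rack and pinion: each rad clockwise moves the carriage (with pointer and fence plate) 10 mm in the jig's -y. It starts 0.9 to 1.8 rad short of the setting, so the turn is clockwise. Friction about 0.2 N m holds it where it is left; the carriage is not pushed back by less than about 18 N.
- knob_grip (a point): On the upright axis of the knob at the height to grip it. The knob has a black bar grip along this point's own x axis, which turns with the knob; close the fingers across the bar (along y). This point is 87 mm above the table; the bar is 42 mm long, 14 mm thick and reaches from 25 mm below to 7 mm above this point; below it are a disc 44 mm and a base 68 mm across.
- pointer (a point): Tip of the carriage's pointer, a thin dark bar over the white scale strip on the jig's +x side.
- mark (a point): The single dark raised line (2 mm wide) on the white scale strip; the pointer is set when it has the same jig y as this.
- carriage: Grey painted block 60 x 50 x 28 mm (jig x, y, z), its top 42 mm above the table, sliding along the jig's y, moved by the knob. It carries pointer, lines and fence plate; origin below its centre at bed height.
- plate: Steel fence plate, 60 mm wide in x, 8 mm thick, from 1 to 41 mm above the bed, standing 32 mm in front of the carriage on a spring. Origin on its front face, on the centre line, at bed height; axes as the jig's. It yields along the jig's +y against 0.4 N per mm (unloaded 0, 8 N at 20 mm) and bottoms at 31 mm.
- plate_face (a point): Centre line of the plate's front face, 20 mm above the bed.
- tongue_tip (a point): Tip (far end) of the brass tongue that runs from the plate back over the top of the carriage. Unloaded it stands 15 mm in front of line_near.
- line_near (a point): Centre of the first raised white line (2 mm wide) across the carriage's top; the tongue tip is over it at 15 mm of spring travel (6 N).
- line_far (a point): Centre of the second raised line, 10 mm behind the first (25 mm of travel, 10 N).
- block: Grey sandstone block, 46 mm (x) by 60 mm (y) by 40 mm high, 0.18 to 0.37 kg, with a dark trilobite in low relief (2 to 3 mm) on its top, the round head towards +y. Origin at the centre of its underside, z up. It lies loose on the table in front of the jig's open end; grip it across x, from above.
- block_face (a point): Centre of the block's head end, the face (46 x 40 mm) to press against the plate: 30 mm along the block's +y from its origin, 20 mm up.
- ammonite_a: Dark ammonite disc, 52 mm across, 16 mm high; bystander. Origin at its underside centre.
- ammonite_b: Dark ammonite disc, 40 mm across, 14 mm high; bystander. Origin at its underside centre.
- dish: White ceramic sorting dish, 90 mm across, 28 mm high; bystander. Origin at its underside centre.
- pick: Steel dental pick with knurled grip, about 125 mm long along its y, 9 mm thick, lying on the table; bystander.
Mind the look-alikes: they are no part of the job. What is shaped like the block but purple is not meant.

How it is judged (in metres and radians):
On the way, in this order (a step that is already met when the one before it is completed fails the run):
1. the carriage's pointer is brought to the mark (within 2.5 mm) before anything presses the plate (y of pointer in the frame of mark between -0.0025 and 0.0025 m and contact force between anything else and plate below 1 N), for 0.3 s.
2. the block presses the plate so that the tongue tip lies between the two lines (spring force 6 to 10 N) for a second (contact force between block and plate between 5.5 and 12.5 N and y of tongue_tip in the frame of line_near above 0 m and y of tongue_tip in the frame of line_far below 0 m), for 1 s.
At the end, for the whole second after the job is handed in: Pointer within 2.5 mm of the mark; the gripper holds the block against the plate, tongue tip between the lines (spring 6 to 10 N; contact with friction 5.5 to 12.5 N), head end flush within 5 degrees and within 12 mm of the plate's centre, upright, underside within 5 mm of the bed, at rest (all of step 2 and y of pointer in the frame of mark between -0.0025 and 0.0025 m and distance between block_face and plate_face below 0.012 m and angle between the y axis of block and the y axis of plate, either way round below 0.09 rad and angle between block's own z axis and vertical below 0.09 rad and z of block in the frame of bed below 0.005 m and contact force between the fingers and block above 2 N and linear speed of block below 0.01 m/s); the arm keeps its last pose, push and grip.
It fails at once if the block or plate is pressed with more than 16 N (spring bottomed) (contact force between anything else and plate above 16 N).
It fails at once if the gripper or arm pushes the carriage or the fence plate itself (contact force between any of the fingers, the arm and carriage above 4 N).
It fails at once if a bystander is moved by more than 30 mm (distance of any of ammonite_a, ammonite_b, dish, pick from where it was at the start of the episode above 0.03 m).
It also fails if it takes over 64 s, if anything falls off the work surface, if the arm or the gripper's body presses on something with over 40 N, if the wrist force passes 120 N, or if a joint passes its speed limit or range.

## Working session

There is one attempt and no reset: what is moved stays moved. The work goes in short steps, Python scripts to look and compute and a tool call to move; the robot and the scene stay as the last step left them, time stands still between calls to the robot, and variables do not carry over. Pictures are saved under pics/ and viewed, at most 12 in all, crops included, and the job is handed in when it is done.

Besides the shell and the picture viewer there is one more tool, called after ">>>" by a JSON object that holds its "method" and its "body". jog_arm: Moves the arm, as the interface text tells. Its arguments: {"type":"object","properties":{"targets":{"type":"array","items":{"type":"object","properties":{"turn":{"type":"array","items":{"type":"number"}},"slide":{"type":"array","items":{"type":"number"}},"claw":{"type":"number"}}}}},"required":["targets"]}

```bash
mkdir -p pics
cat > h.py <<'E'
from cell import *
import numpy as np, cv2
def ray(c,uv,z):
    R=np.array(c["R"]);t=np.array(c["t"]).ravel();K=np.array(c["mtx"])
    d=R.T@np.linalg.solve(K,[uv[0],uv[1],1.]);o=-R.T@t
    return o+d*(z-o[2])/d[2]
def proj(c,X):
    p=np.array(c["mtx"])@(np.array(c["R"])@np.array(X,float)+np.array(c["t"]).ravel());return p[:2]/p[2]
E
python3 - <<'E'
from h import *
Z=dict(jig=0,bed=12,knob=87,knob_grip=87,pointer=40,mark=12,carriage=42,plate=53,plate_face=32,tongue_tip=45,line_near=43,line_far=43,block=40,block_face=20,ammonite_a=14,dish=20,pick=5)
for n in("top","side"):
    c=read_camera(n);cv2.imwrite(f"pics/{n}0.png",c["frame"])
    print(n,"cam at",(-np.array(c["R"]).T@np.array(c["t"]).ravel()).round())
    for q,z in Z.items():
        print(q,[(np.round(d["xy"]).tolist(),round(d["conf"],2),ray(c,d["xy"],z).round()[:2].tolist()) for d in look_for(q,n)[:3]])
s=state();print(s["t"],s["eef_pos"],s["tcp_rot"],s["ft_force"])
E
```

```text
top cam at [ 464.  -94. 1257.]
jig [([253.0, 245.0], 0.71, [581.0, 57.0])]
bed [([252.0, 245.0], 0.65, [581.0, 58.0])]
knob [([227.0, 283.0], 0.84, [499.0, 101.0]), ([226.0, 251.0], 0.69, [562.0, 102.0]), ([352.0, 155.0], 0.46, [753.0, -161.0])]
knob_grip [([222.0, 284.0], 0.68, [495.0, 110.0]), ([228.0, 248.0], 0.68, [568.0, 97.0])]
pointer [([226.0, 246.0], 0.57, [578.0, 108.0])]
mark [([251.0, 245.0], 0.84, [581.0, 60.0]), ([244.0, 243.0], 0.68, [585.0, 75.0])]
carriage [([231.0, 252.0], 0.94, [564.0, 98.0]), ([250.0, 246.0], 0.56, [576.0, 57.0])]
plate [([245.0, 241.0], 0.86, [586.0, 68.0])]
plate_face [([248.0, 242.0], 0.65, [586.0, 65.0])]
tongue_tip [([246.0, 242.0], 0.93, [583.0, 67.0])]
line_near [([228.0, 251.0], 0.78, [567.0, 104.0]), ([352.0, 155.0], 0.2, [763.0, -162.0])]
line_far [([230.0, 248.0], 0.86, [572.0, 100.0]), ([251.0, 245.0], 0.18, [578.0, 57.0])]
block [([447.0, 281.0], 0.96, [490.0, -352.0]), ([398.0, 285.0], 0.92, [485.0, -249.0]), ([384.0, 336.0], 0.78, [381.0, -216.0])]
block_face [([382.0, 336.0], 0.98, [379.0, -215.0]), ([446.0, 281.0], 0.83, [491.0, -
[... 1122 characters left out ...]
lock [([375.0, 185.0], 0.96, [489.0, -326.0]), ([322.0, 194.0], 0.92, [592.0, -276.0]), ([430.0, 229.0], 0.64, [378.0, -192.0])]
block_face [([376.0, 212.0], 0.96, [481.0, -260.0]), ([430.0, 227.0], 0.93, [376.0, -226.0]), ([322.0, 193.0], 0.89, [596.0, -312.0])]
ammonite_a [([167.0, 375.0], 0.78, [758.0, 193.0]), ([224.0, 233.0], 0.72, [762.0, -152.0])]
dish [([263.0, 198.0], 0.55, [713.0, -274.0]), ([376.0, 214.0], 0.44, [481.0, -254.0]), ([305.0, 340.0], 0.43, [571.0, 99.0])]
pick [([194.0, 311.0], 0.58, [762.0, 49.0]), ([304.0, 334.0], 0.53, [576.0, 73.0])]
1.8 [155.68542372 605.3080764  214.66250619] [ 3.14151710e+00 -1.73768974e-05  2.88981736e+00] [-0.72834874  0.42182772  0.18820262]
```

View pics/top0.png

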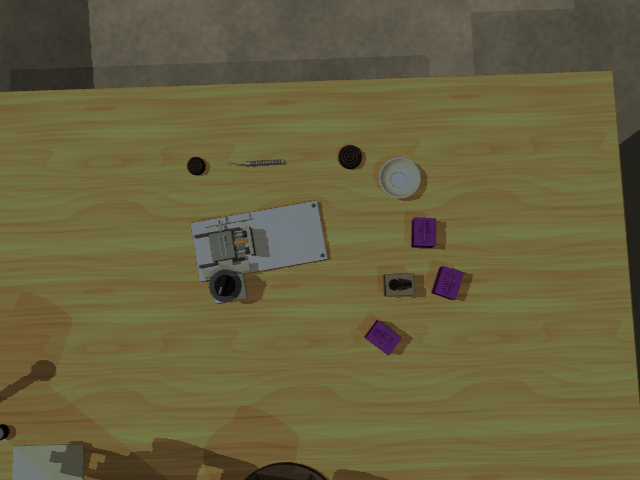

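View pics/side0.png

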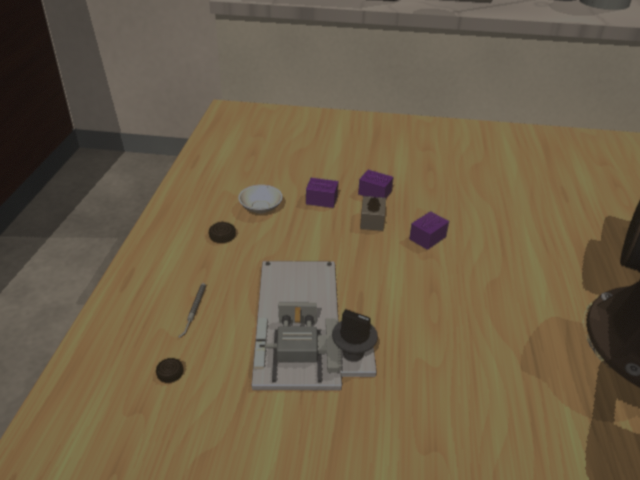

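The top view shows the jig at (190-330, 200-305), its open end to the right (world −y) and the knob at (226,286). The grey block is at (399,285), with purple look-alikes around it. I'll enlarge the crops next.

Run:
```python
from h import *
a=cv2.imread("pics/top0.png")
j=cv2.resize(a[195:310,185:335],None,fx=5,fy=5,interpolation=cv2.INTER_CUBIC)
j=cv2.convertScaleAbs(j,alpha=1.5)
cv2.imwrite("pics/j.png",j)
b=cv2.imread("pics/side0.png")
k=cv2.resize(b[255:395,245:385],None,fx=4,fy=4,interpolation=cv2.INTER_CUBIC)
k2=cv2.resize(a[265:305,375:420],None,fx=5,fy=5,interpolation=cv2.INTER_CUBIC)
out=np.zeros((560,800,3),np.uint8);out[:560,:560]=k;out[:200,570:795]=k2
cv2.imwrite("pics/k.png",cv2.convertScaleAbs(out,alpha=1.3))
```

```text
(no output)
```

View pics/j.png

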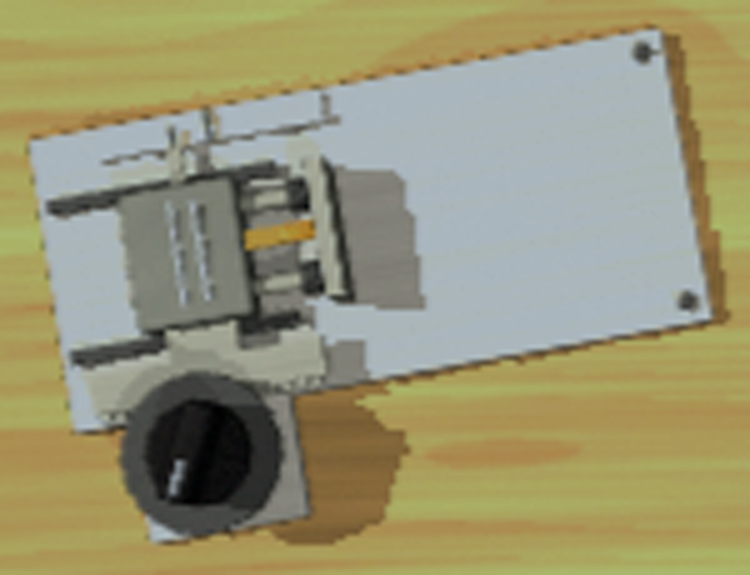

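View pics/k.png

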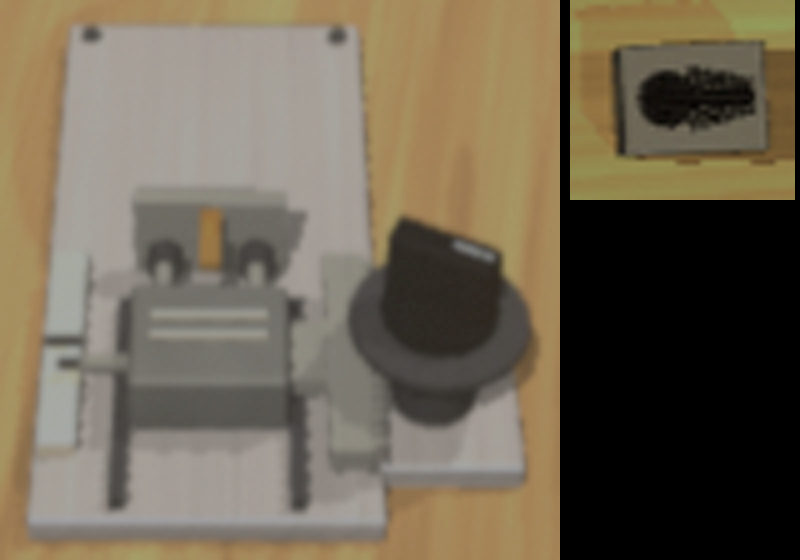

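The enlarged crops resolve the base plate corners, pointer and mark. In the side crop the pointer tip is at (70,364) and the mark at (62,340). The knob bar's top runs from (400,226) to (497,257), and the block's round head faces left, world +y. I'll fit the poses from these.

Run:
```python
from h import *
from scipy.optimize import least_squares
T=read_camera("top");S=read_camera("side")
t=lambda p:np.array(p)/5+[184.9+.0,194.9]
s=lambda p:np.array(p)/4+[244.9,254.9]
L=[(65,160),(65,-120),(-65,-120),(-65,160)]
tp=[t(p) for p in[(30,140),(660,30),(712,320),(75,432)]]
sp=[s(p) for p in[(28,522),(70,27),(358,27),(385,522)]]
def W(q,l):
    c,n=np.cos(q[2]),np.sin(q[2]);return np.array([q[0]+c*l[0]-n*l[1],q[1]+n*l[0]+c*l[1],l[2]])
def fit(cs):
    f=lambda q:np.concatenate([proj(c,W(q,(*l,12)))-p for c,ps in cs for l,p in zip(L,ps)])
    r=least_squares(f,[570,30,.17]);return r.x,np.sqrt(np.mean(r.fun**2))
for cs in([(T,tp)],[(S,sp)],[(T,tp),(S,sp)]):
    q,e=fit(cs);print(q.round(3),e)
np.save("jig.npy",q)
inv=lambda X:(np.array([[np.cos(q[2]),np.sin(q[2])],[-np.sin(q[2]),np.cos(q[2])]])@(np.array(X)[:2]-q[:2])).round(1)
print("knob",W(q,(-85,100,87)),"px top",proj(T,W(q,(-85,100,94))),"side",proj(S,W(q,(-85,100,94))))
for n,a,b,c,f in(("side",(400,226),(497,257),S,s),("top",(203,402),(178,500),T,t)):
    A,B=ray(c,f(a),94),ray(c,f(b),94);d=A-B;print(n,"bar",A.round(1),B.round(1),"mid",((A+B)/2).round(1),np.linalg.norm(d),"ang",np.degrees(np.arctan2(d[1],d[0]))%180)
for n,a,z in(("mark",(62,340),16),("pointer",(70,364),20)):
    print(n,inv(ray(S,s(a),z)))
print("plate top",inv(ray(S,s((210,190)),53)),inv(ray(T,t((322,225)),53)))
bc=[ray(T,np.array(p)/5+[374.9,264.9],40) for p in[(52,48),(196,42),(198,150),(56,153)]]
bc=np.array(bc);print(bc.round(1),"ctr",bc.mean(0)); d=bc[0]+bc[3]-bc[1]-bc[2];print("block yaw",np.degrees(np.arctan2(-d[0],d[1])),np.linalg.norm(d)/2,"w",np.linalg.norm(bc[0]-bc[3]))
```

```text
[5.91815e+02 2.31900e+01 1.45000e-01] 0.44450640455714324
[5.93691e+02 2.37000e+01 1.48000e-01] 0.42944357371307323
[5.92999e+02 2.34930e+01 1.46000e-01] 0.5612872885004192
knob [494.33051731 110.03425631  87.        ] px top [221.65082026 284.78511389] side [356.61195422 315.70070973]
side bar [511.8 103.9  94. ] [476.  114.2  94. ] mid [493.9 109.   94. ] 37.2891552139371 ang 163.92939367311422
top bar [513.1 102.   94. ] [474.2 112.6  94. ] mid [493.7 107.3  94. ] 40.322539087015336 ang 164.83749147412004
mark [57.5 75.4]
pointer [53.3 91.3]
plate top [ 0.9 30.2] [-0.5 35.1]
[[ 507.7 -223.8   40. ]
 [ 508.5 -283.8   40. ]
 [ 463.6 -282.6   40. ]
 [ 464.  -223.7   40. ]] ctr [ 485.94113567 -253.48764414   40.        ]
block yaw 0.21535293971564745 59.48964472492963 w 43.69277142319499
```

>>> {"method": "jog_arm", "body": {"targets": [{"turn": [0,0,0],"slide": [28,-41,0],"claw": 100},{"turn": [0,0,0],"slide": [28,-41,0],"claw": 100},{"turn": [0,0,0],"slide": [28,-41,0],"claw": 100},{"turn": [0,0,0],"slide": [28,-41,0],"claw": 100},{"turn": [0,0,0],"slide": [28,-41,0],"claw": 100}]}}

```text
t: 2.52
eef_pos: [296.4, 399.0, 214.8]
tcp_rot: [3.141, 0.0, 2.89]
ft_force: [0.1, -0.1, -0.4]
opening: 1.002
grip_force: 0.0
```

>>> {"method": "jog_arm", "body": {"targets": [{"turn": [0,0,0],"slide": [28,-41,0],"claw": 100},{"turn": [0,0,0],"slide": [28,-41,0],"claw": 100},{"turn": [0,0,0],"slide": [28,-41,0],"claw": 100},{"turn": [0,0,0],"slide": [28,-41,0],"claw": 100},{"turn": [0,0,0],"slide": [28,-41,0],"claw": 100}]}}

```text
t: 3.15
eef_pos: [436.5, 193.9, 214.9]
tcp_rot: [3.141, 0.001, 2.89]
ft_force: [0.4, 0.5, -0.5]
opening: 0.999
grip_force: 0.0
```

>>> {"method": "jog_arm", "body": {"targets": [{"turn": [0,0,0],"slide": [28,-41,0],"claw": 100},{"turn": [0,0,-1.3],"slide": [30,-45,0],"claw": 100},{"turn": [0,0,0],"slide": [0,0,0],"claw": 100},{"turn": [0,0,0],"slide": [0,0,0],"claw": 100}]}}

```text
t: 3.65
eef_pos: [493.4, 109.4, 214.6]
tcp_rot: [3.141, -0.0, 2.867]
ft_force: [-0.5, 0.1, 0.3]
opening: 1.001
grip_force: 0.0
```

Run:
```python
from h import *
c=read_camera("wrist");cv2.imwrite("pics/w0.png",cv2.convertScaleAbs(c["frame"],alpha=1.4))
print((-np.array(c["R"]).T@np.array(c["t"]).ravel()).round(),proj(c,[494,109,94]),proj(c,state()["eef_pos"]))
for q,z in(("knob_grip",94),("pointer",20),("mark",16),("line_near",43),("plate",53)):
  print(q,[(np.round(d["xy"]).tolist(),round(d["conf"],2),ray(c,d["xy"],z).round(1)[:2].tolist()) for d in look_for(q,"wrist")[:2]])
```

```text
[414. 131. 385.] [316.56915144 231.3919323 ] [317.72363759 294.96044881]
knob_grip [([316.0, 226.0], 0.59, [489.5, 110.1]), ([299.0, 311.0], 0.23, [559.4, 74.3])]
pointer [([335.0, 291.0], 0.98, [583.9, 104.8])]
mark [([312.0, 284.0], 0.79, [571.8, 81.8])]
line_near [([338.0, 290.0], 0.77, [572.7, 109.4]), ([314.0, 282.0], 0.58, [558.4, 88.6])]
plate [([300.0, 308.0], 0.97, [577.3, 68.4]), ([315.0, 284.0], 0.27, [556.6, 89.8])]
```

View pics/w0.png

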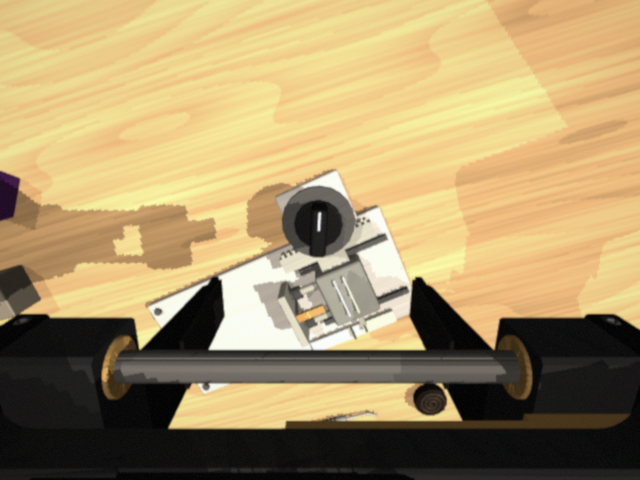

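The wrist view shows the knob bar upright at about (319,229), parallel to the fingers' approach and midway between them. I'll go down and grip it.

>>> {"method": "jog_arm", "body": {"targets": [{"turn": [0,0,0],"slide": [0.5,1,-50],"claw": 100},{"turn": [0,0,0],"slide": [0,0,-50],"claw": 100},{"turn": [0,0,0],"slide": [0,0,-30],"claw": 60},{"turn": [0,0,0],"slide": [0,0,-16],"claw": 30},{"turn": [0,0,0],"slide": [0,0,0],"claw": 0}]}}

```text
t: 4.58
eef_pos: [493.6, 110.6, 67.9]
tcp_rot: [-3.141, -0.002, 2.868]
ft_force: [-0.2, 1.1, -0.2]
opening: 0.741
grip_force: 0.0
```

>>> {"method": "jog_arm", "body": {"targets": [{"turn": [0,0,0],"slide": [0,0,0],"claw": 0},{"turn": [0,0,0],"slide": [0,0,0],"claw": 0},{"turn": [0,0,0],"slide": [0,0,0],"claw": 0},{"turn": [0,0,0],"slide": [0,0,0],"claw": 0},{"turn": [0,0,0],"slide": [0,0,0],"claw": 0}]}}

```text
t: 5.2
eef_pos: [494.2, 110.3, 68.8]
tcp_rot: [3.141, 0.0, 2.867]
ft_force: [-0.2, 0.1, 0.5]
opening: 0.216
grip_force: 0.0
```

>>> {"method": "jog_arm", "body": {"targets": [{"turn": [0,0,0],"slide": [0,0,0],"claw": 0},{"turn": [0,0,0],"slide": [0,0,0],"claw": 0},{"turn": [0,0,0],"slide": [0,0,0],"claw": 0}]}}

```text
t: 5.58
eef_pos: [494.2, 110.5, 68.7]
tcp_rot: [3.141, -0.0, 2.867]
ft_force: [-1.1, 3.3, 1.2]
opening: 0.143
grip_force: 29.8
```

Run:
```python
from h import *
s=state();print(s["opening"]*95,s["grip_force"],s["ft_force"].round(1),s["moment"].round(2))
```

```text
13.552115835869083 29.75535750389099 [-1.1  3.3  1.2] [ 0.65  0.11 -0.19]
```

>>> {"method": "jog_arm", "body": {"targets": [{"turn": [0,0,-9],"slide": [0,0,0],"claw": 0},{"turn": [0,0,-9],"slide": [0,0,0],"claw": 0},{"turn": [0,0,-9],"slide": [0,0,0],"claw": 0},{"turn": [0,0,-9],"slide": [0,0,0],"claw": 0},{"turn": [0,0,-9],"slide": [0,0,0],"claw": 0}]}}

```text
t: 6.2
eef_pos: [494.7, 111.1, 68.7]
tcp_rot: [3.14, -0.0, 2.077]
ft_force: [1.7, 11.0, -0.2]
opening: 0.145
grip_force: 29.9
```

>>> {"method": "jog_arm", "body": {"targets": [{"turn": [0,0,-9],"slide": [0,0,0],"claw": 0},{"turn": [0,0,-9],"slide": [0,0,0],"claw": 0},{"turn": [0,0,-9],"slide": [0,0,0],"claw": 0},{"turn": [0,0,0],"slide": [0,0,0],"claw": 0},{"turn": [0,0,0],"slide": [0,0,0],"claw": 0}]}}

```text
t: 6.82
eef_pos: [495.2, 111.2, 68.8]
tcp_rot: [3.139, -0.001, 1.61]
ft_force: [3.7, 10.8, -2.3]
opening: 0.144
grip_force: 29.9
```

Run:
```python
from h import *
T=read_camera("top");S=read_camera("side")
s=state();print(s["tcp_rot"],s["moment"].round(2))
a=cv2.imread("pics/side0.png")
o=[]
for im in(a,S["frame"]):
    o.append(cv2.resize(im[310:375,250:300],None,fx=8,fy=8,interpolation=cv2.INTER_CUBIC))
cv2.imwrite("pics/p1.png",cv2.convertScaleAbs(np.hstack(o),alpha=1.4))
```

```text
[ 3.13893131e+00 -1.12717555e-03  1.60994095e+00] [ 1.86 -0.55 -0.21]
```

View pics/p1.png

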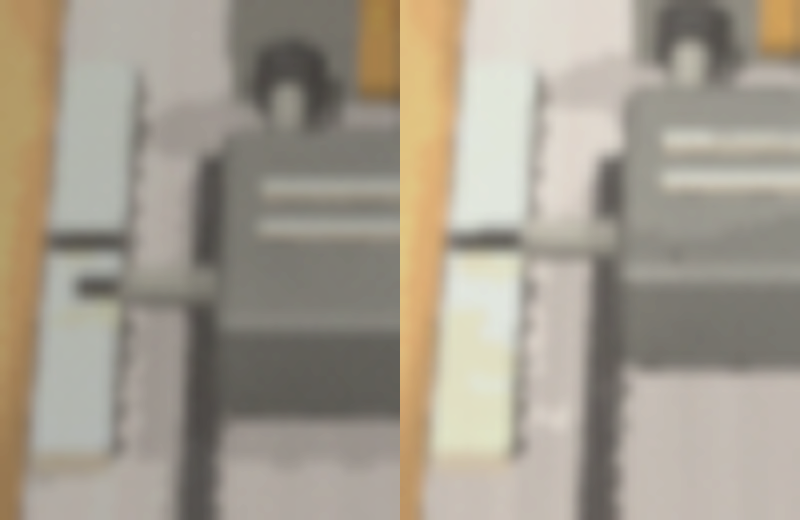

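The right half shows the pointer now lying over the mark (row about 240 in both). I'll check that to sub-pixel accuracy in both cameras.

Run:
```python
from h import *
q=np.load("jig.npy")
def W(l):
    c,n=np.cos(q[2]),np.sin(q[2]);return np.array([q[0]+c*l[0]-n*l[1],q[1]+n*l[0]+c*l[1],l[2]])
S=read_camera("side");T=read_camera("top")
ys=np.arange(60,110,.5)
for name,c,old in(("side",S,"pics/side0.png"),("top",T,"pics/top0.png")):
  for lab,im in(("old",cv2.imread(old)),("new",c["frame"])):
    g=cv2.cvtColor(im,cv2.COLOR_BGR2GRAY).astype(np.float32)
    for x in(49,52,55,58,60,62,64):
      P=np.array([proj(c,W((x,y,15))) for y in ys],np.float32)
      v=cv2.remap(g,P[:,0].copy(),P[:,1].copy(),cv2.INTER_CUBIC)
      b=np.median(v);d=np.clip(b-v-25,0,None)
      # segments
      seg=[];i=0
      while i<len(ys):
        if d[i]>0:
          k=i
          while k<len(ys) and d[k]>0:k+=1
          seg.append((round(float((d[i:k]*ys[i:k]).sum()/d[i:k].sum()),1),round(float(d[i:k].sum()/2))));i=k
        i+=1
      print(name,lab,x,seg)
```

```text
side old 49 []
side old 52 [(814.0, 105), (1029.0, 102)]
side old 55 [(962.0, 152), (1118.0, 166)]
side old 58 [(962.0, 152), (946.0, 81)]
side old 60 [(962.0, 152)]
side old 62 [(962.0, 153)]
side old 64 [(742.5, 70)]
side new 49 []
side new 52 [(1032.5, 185)]
side new 55 [(1180.0, 290)]
side new 58 [(1180.0, 284)]
side new 60 [(1110.0, 235)]
side new 62 [(1039.5, 209)]
side new 64 [(814.0, 116)]
top old 49 []
top old 52 [(807.5, 68), (586.5, 50)]
top old 55 [(410.0, 35), (682.5, 75)]
top old 58 [(963.0, 96), (487.5, 17)]
top old 60 [(891.0, 86)]
top old 62 [(729.0, 58)]
top old 64 [(325.0, 5)]
top new 49 [(80.0, 0)]
top new 52 [(1567.5, 334)]
top new 55 [(1567.5, 289)]
top new 58 [(1558.0, 169)]
top new 60 [(969.0, 120)]
top new 62 [(807.5, 81)]
top new 64 [(487.5, 15), (282.0, 2), (321.0, 3)]
```

Run:
```python
from h import *
q=np.load("jig.npy")
def W(l):
    c,n=np.cos(q[2]),np.sin(q[2]);return np.array([q[0]+c*l[0]-n*l[1],q[1]+n*l[0]+c*l[1],l[2]])
S=read_camera("side");T=read_camera("top")
ys=np.arange(60,110,.5)
for name,c,old in(("side",S,"pics/side0.png"),("top",T,"pics/top0.png")):
  for lab,im in(("old",cv2.imread(old)),("new",c["frame"])):
    g=cv2.cvtColor(im,cv2.COLOR_BGR2GRAY).astype(np.float32)
    for x in(53,55,57,59,61,63):
      P=np.array([proj(c,W((x,y,15))) for y in ys],np.float32)
      v=cv2.remap(g,P[:,0].copy(),P[:,1].copy(),cv2.INTER_CUBIC).ravel()
      d=np.clip(np.median(v)-v-15,0,None);m=np.r_[0,(d>0).astype(int),0]
      st,en=np.where(np.diff(m)==1)[0],np.where(np.diff(m)==-1)[0]
      print(name,lab,x,[(round(float((d[i:k]*ys[i:k]).sum()/d[i:k].sum()),1),round(float(d[i:k].sum()/2))) for i,k in zip(st,en)])
```

```text
side old 53 [(74.1, 210), (85.9, 224)]
side old 55 [(74.0, 222), (85.8, 241)]
side old 57 [(74.1, 220), (85.8, 215)]
side old 59 [(74.1, 222), (85.7, 58)]
side old 61 [(74.2, 230)]
side old 63 [(74.1, 195)]
side new 53 [(73.7, 349)]
side new 55 [(73.7, 376)]
side new 57 [(73.7, 381)]
side new 59 [(73.9, 338)]
side new 61 [(74.2, 299)]
side new 63 [(74.2, 250)]
top old 53 [(81.0, 121), (91.7, 12), (97.7, 103)]
top old 55 [(78.0, 0), (81.9, 65), (91.5, 11), (97.6, 115)]
top old 57 [(80.9, 133), (97.6, 85)]
top old 59 [(80.7, 166), (97.4, 4)]
top old 61 [(80.9, 140)]
top old 63 [(81.0, 70)]
top new 53 [(82.4, 409)]
top new 55 [(82.6, 391)]
top new 57 [(82.4, 336)]
top new 59 [(81.4, 230)]
top new 61 [(80.9, 168)]
top new 63 [(81.0, 89)]
```

>>> {"method": "jog_arm", "body": {"targets": [{"turn": [0,0,-7],"slide": [0,0,0],"claw": 0},{"turn": [0,0,-7],"slide": [0,0,0],"claw": 0},{"turn": [0,0,-6],"slide": [0,0,0],"claw": 0},{"turn": [0,0,0],"slide": [0,0,0],"claw": 0},{"turn": [0,0,0],"slide": [0,0,0],"claw": 0}]}}

```text
t: 7.75
eef_pos: [495.6, 111.1, 68.8]
tcp_rot: [3.139, -0.002, 1.261]
ft_force: [5.6, 10.0, -2.9]
opening: 0.147
grip_force: 29.9
```

```bash
cat > pm.py <<'E'
from h import *
q=np.load("jig.npy")
def W(l):
    c,n=np.cos(q[2]),np.sin(q[2]);return np.array([q[0]+c*l[0]-n*l[1],q[1]+n*l[0]+c*l[1],l[2]])
def inv(X): return np.array([[np.cos(q[2]),np.sin(q[2])],[-np.sin(q[2]),np.cos(q[2])]])@(np.array(X)[:2]-q[:2])
def prof(names=("side","top"),z=15,xs=(53,55,57,61,63)):
  ys=np.arange(60,110,.5)
  for name in names:
    c=read_camera(name);g=cv2.cvtColor(c["frame"],cv2.COLOR_BGR2GRAY).astype(np.float32)
    for x in xs:
      P=np.array([proj(c,W((x,y,z))) for y in ys],np.float32)
      v=cv2.remap(g,P[:,0].copy(),P[:,1].copy(),cv2.INTER_CUBIC).ravel()
      d=np.clip(np.median(v)-v-15,0,None);m=np.r_[0,(d>0).astype(int),0]
      st,en=np.where(np.diff(m)==1)[0],np.where(np.diff(m)==-1)[0]
      print(name,x,[(round(float((d[i:k]*ys[i:k]).sum()/d[i:k].sum()),1),round(float(d[i:k].sum()/2))) for i,k in zip(st,en)])
E
python3 - <<'E'
from pm import *
prof();s=state();print(s["tcp_rot"][2],s["moment"].round(2))
E
```

```text
side 53 [(71.9, 637)]
side 55 [(71.9, 666)]
side 57 [(72.0, 633)]
side 61 [(74.1, 323)]
side 63 [(74.1, 273)]
top 53 [(80.1, 222)]
top 55 [(76.6, 11), (82.0, 124)]
top 57 [(80.9, 281)]
top 61 [(80.5, 243)]
top 63 [(80.9, 122)]
1.2608489999668155 [ 1.71 -0.81 -0.19]
```

>>> {"method": "jog_arm", "body": {"targets": [{"turn": [0,0,0],"slide": [0,0,0],"claw": 100},{"turn": [0,0,0],"slide": [0,0,0],"claw": 100},{"turn": [0,0,0],"slide": [0,0,0],"claw": 100},{"turn": [0,0,0],"slide": [0,0,50],"claw": 100},{"turn": [0,0,0],"slide": [0,0,60],"claw": 100}]}}

```text
t: 8.48
eef_pos: [493.6, 110.1, 179.2]
tcp_rot: [-3.139, 0.001, 1.261]
ft_force: [0.2, -0.5, 0.8]
opening: 0.613
grip_force: 0.0
```

>>> {"method": "jog_arm", "body": {"targets": [{"turn": [0,0,-10],"slide": [0,-30,40],"claw": 100},{"turn": [0,0,-10],"slide": [0,-50,0],"claw": 100},{"turn": [0,0,-10],"slide": [0,-50,0],"claw": 100},{"turn": [0,0,-10],"slide": [0,-50,0],"claw": 100},{"turn": [0,0,-10],"slide": [0,-50,0],"claw": 100}]}}

```text
t: 9.1
eef_pos: [493.8, -121.4, 218.8]
tcp_rot: [3.141, 0.0, 0.383]
ft_force: [0.3, 0.9, 0.0]
opening: 1.0
grip_force: 0.0
```

Run:
```python
from pm import *
prof(xs=(53,55,57,59,61,63))
S=read_camera("side");w=read_camera("wrist")
T=read_camera("top")
a=[cv2.resize(c["frame"][r],None,fx=8,fy=8,interpolation=cv2.INTER_CUBIC)[:520,:399] for c,r in((S,np.s_[310:375,250:300]),(T,np.s_[205:270,200:250]))]
cv2.imwrite("pics/p2.png",cv2.convertScaleAbs(np.hstack(a),alpha=1.4))
```

```text
side 53 [(71.9, 519)]
side 55 [(71.8, 551)]
side 57 [(71.9, 536)]
side 59 [(72.8, 386)]
side 61 [(74.0, 265)]
side 63 [(74.1, 217)]
top 53 [(79.3, 264)]
top 55 [(76.5, 74), (82.0, 119)]
top 57 [(80.4, 314)]
top 59 [(80.2, 324)]
top 61 [(80.5, 234)]
top 63 [(80.9, 119)]
```

View pics/p2.png

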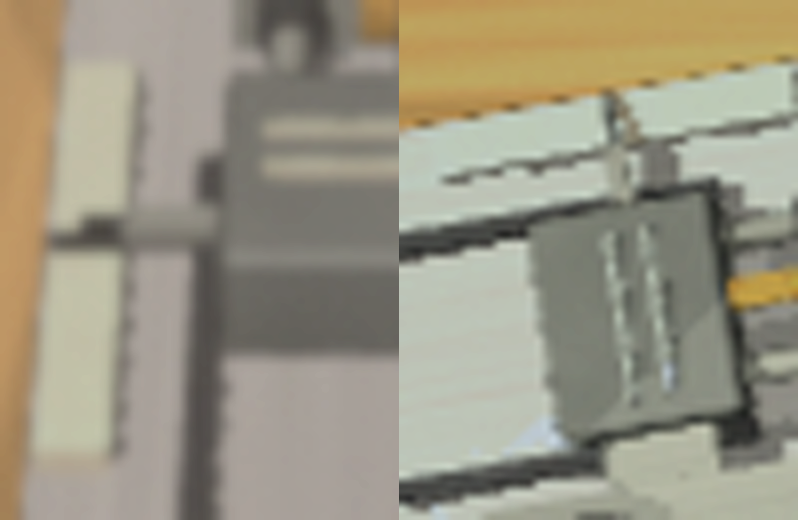

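Side crop: the pointer tip (row 226) now appears 14 px above the mark (row 240). Triangulation puts the pointer about 5 mm higher than the mark, so this could be parallax. I'll settle it with the wrist camera straight above the scale before pressing.

>>> {"method": "jog_arm", "body": {"targets": [{"turn": [0,0,-3],"slide": [17.5,45,0],"claw": 100},{"turn": [0,0,-3],"slide": [17.5,45,0],"claw": 100},{"turn": [0,0,-3],"slide": [17.5,45,0],"claw": 100},{"turn": [0,0,-3],"slide": [17.5,45,-30],"claw": 100},{"turn": [0,0,-1.6],"slide": [17.5,44,-39],"claw": 100}]}}

```text
t: 9.98
eef_pos: [582.0, 107.5, 149.7]
tcp_rot: [3.141, -0.002, 0.153]
ft_force: [1.5, 0.3, 0.2]
opening: 1.001
grip_force: 0.0
```

>>> {"method": "jog_arm", "body": {"targets": [{"turn": [0,0,0],"slide": [0,0,0],"claw": 100},{"turn": [0,0,0],"slide": [0,0,0],"claw": 100}]}}

```text
t: 10.22
eef_pos: [581.3, 105.2, 149.9]
tcp_rot: [3.141, 0.0, 0.154]
ft_force: [-0.0, 0.2, -0.6]
opening: 1.001
grip_force: 0.0
```

Run:
```python
from pm import *
c=read_camera("wrist");print((-np.array(c["R"]).T@np.array(c["t"]).ravel()).round(),inv(-np.array(c["R"]).T@np.array(c["t"]).ravel()))
u,v=proj(c,W((57,80,22))).round().astype(int);print(u,v)
r=np.s_[max(v-35,0):v+35,max(u-50,0):u+50]
print(r);cv2.imwrite("pics/p3.png",cv2.resize(c["frame"][r],None,fx=8,fy=8,interpolation=cv2.INTER_CUBIC))
cv2.imwrite("pics/w3raw.png",c["frame"])
prof(("wrist",),22,(51,53,55,57,59,61,63))
```

```text
[665. 117. 320.] [84.67817816 82.47661483]
319 163
(slice(np.int64(128), np.int64(198), None), slice(np.int64(269), np.int64(369), None))
wrist 51 [(72.5, 0), (79.2, 80)]
wrist 53 [(77.5, 336)]
wrist 55 [(77.9, 284)]
wrist 57 [(78.1, 265)]
wrist 59 [(78.6, 249)]
wrist 61 [(78.4, 225)]
wrist 63 [(78.9, 181)]
```

View pics/p3.png

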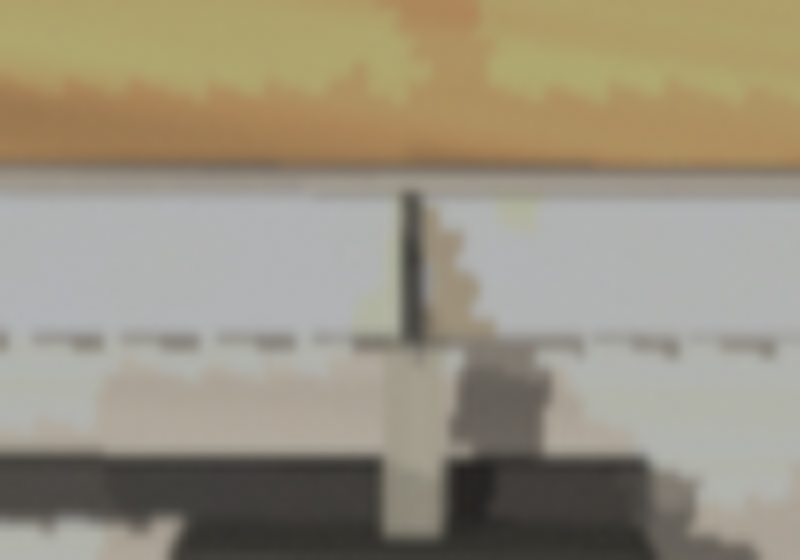

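The wrist view from straight above shows the pointer and mark as one continuous dark line at column 412, so the setting is right. Next is the block.

>>> {"method": "jog_arm", "body": {"targets": [{"turn": [0,0,8],"slide": [-9,-36,0],"claw": 80},{"turn": [0,0,8],"slide": [-9,-36,0],"claw": 80},{"turn": [0,0,8],"slide": [-9,-36,0],"claw": 80},{"turn": [0,0,8],"slide": [-9,-36,0],"claw": 80},{"turn": [0,0,8],"slide": [-9,-36,0],"claw": 80}]}}

```text
t: 10.95
eef_pos: [536.2, -77.7, 151.0]
tcp_rot: [3.14, -0.001, 0.853]
ft_force: [1.2, 0.1, 0.0]
opening: 0.796
grip_force: 0.0
```

>>> {"method": "jog_arm", "body": {"targets": [{"turn": [0,0,8],"slide": [-9,-36,0],"claw": 80},{"turn": [0,0,8],"slide": [-9,-36,0],"claw": 80},{"turn": [0,0,8],"slide": [-9,-36,0],"claw": 80},{"turn": [0,0,8],"slide": [-9,-36,0],"claw": 80},{"turn": [0,0,9.4],"slide": [-14,-34,0],"claw": 80}]}}

```text
t: 11.58
eef_pos: [486.0, -255.8, 150.9]
tcp_rot: [3.14, 0.001, 1.576]
ft_force: [0.6, -0.3, 0.3]
opening: 0.8
grip_force: 0.0
```

>>> {"method": "jog_arm", "body": {"targets": [{"turn": [0,0,0],"slide": [0,0,0],"claw": 80},{"turn": [0,0,0],"slide": [0,0,0],"claw": 80}]}}

```text
t: 11.82
eef_pos: [486.5, -253.8, 150.4]
tcp_rot: [3.141, 0.0, 1.569]
ft_force: [-0.1, -1.2, -1.0]
opening: 0.8
grip_force: 0.0
```

Run:
```python
from pm import *
c=read_camera("wrist");s=state();print(s["eef_pos"].round(1),s["tcp_rot"])
cv2.imwrite("pics/w4.png",cv2.convertScaleAbs(c["frame"],alpha=1.2))
for p in((509,-223.5,40),(463,-223.5,40),(463,-283.5,40),(509,-283.5,40)):print(proj(c,p).round())
```

```text
[ 486.7 -253.4  150.3] [3.14079767e+00 3.47596559e-04 1.57003118e+00]
[344. 197.]
[284. 197.]
[286. 270.]
[342. 270.]
```

View pics/w4.png

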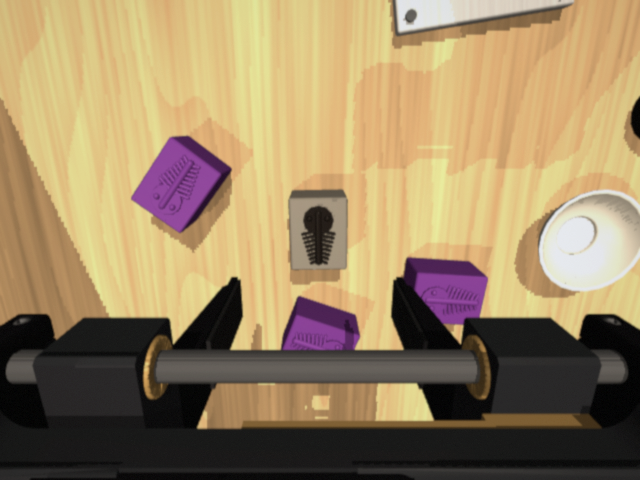

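The wrist view shows the grey block centred at (319,234) with its round head up (+y), and the purple blocks clear of the fingers' path. I'll descend and grip.

>>> {"method": "jog_arm", "body": {"targets": [{"turn": [0,0,0],"slide": [1,0,-50],"claw": 80},{"turn": [0,0,0],"slide": [0,0,-50],"claw": 80},{"turn": [0,0,0],"slide": [0,0,-30],"claw": 80},{"turn": [0,0,0],"slide": [0,0,-13],"claw": 80},{"turn": [0,0,0],"slide": [0,0,0],"claw": 40}]}}

```text
t: 12.5
eef_pos: [487.9, -253.2, 6.7]
tcp_rot: [-3.141, -0.0, 1.572]
ft_force: [-0.1, -0.3, 0.7]
opening: 0.743
grip_force: 0.0
```

>>> {"method": "jog_arm", "body": {"targets": [{"turn": [0,0,0],"slide": [0,0,0],"claw": 0},{"turn": [0,0,0],"slide": [0,0,0],"claw": 0},{"turn": [0,0,0],"slide": [0,0,0],"claw": 0},{"turn": [0,0,0],"slide": [0,0,0],"claw": 0},{"turn": [0,0,0],"slide": [0,0,0],"claw": 0}]}}

```text
t: 13.12
eef_pos: [488.0, -253.9, 7.6]
tcp_rot: [3.14, 0.001, 1.572]
ft_force: [-0.7, 0.4, 6.8]
opening: 0.479
grip_force: 29.9
```

>>> {"method": "jog_arm", "body": {"targets": [{"turn": [0,0,0],"slide": [0,0,25],"claw": 0},{"turn": [0,0,0],"slide": [0,0,35],"claw": 0},{"turn": [0,0,2],"slide": [19,33,0],"claw": 0},{"turn": [0,0,2],"slide": [19,33,0],"claw": 0},{"turn": [0,0,2],"slide": [19,33,0],"claw": 0}]}}

```text
t: 13.75
eef_pos: [545.0, -153.7, 66.8]
tcp_rot: [3.141, 0.0, 1.677]
ft_force: [0.4, -0.3, -2.8]
opening: 0.483
grip_force: 29.9
```

>>> {"method": "jog_arm", "body": {"targets": [{"turn": [0,0,2.3],"slide": [19,33,0],"claw": 0},{"turn": [0,0,0],"slide": [19,33,0],"claw": 0},{"turn": [0,0,0],"slide": [21,38,0],"claw": 0},{"turn": [0,0,0],"slide": [0,0,0],"claw": 0},{"turn": [0,0,0],"slide": [0,0,0],"claw": 0}]}}

```text
t: 14.38
eef_pos: [603.2, -50.7, 66.5]
tcp_rot: [-3.141, -0.0, 1.717]
ft_force: [-0.0, 0.2, -3.3]
opening: 0.484
grip_force: 29.9
```

Run:
```python
from pm import *
c=read_camera("wrist");s=state();print(s["eef_pos"].round(1),s["tcp_rot"],"jig",inv(s["eef_pos"]),s["ft_force"].round(1),s["grip_force"])
im=c["frame"].copy()
for l in((30,14.5,53),(-30,14.5,53),(0,14.5,53),(65,-120,12),(-65,-120,12)):
    p=proj(c,W(l)).round().astype(int);print(l,p);cv2.circle(im,tuple(map(int,p)),3,(0,0,255),1)
cv2.imwrite("pics/w5.png",cv2.convertScaleAbs(im,alpha=1.2))
```

```text
[603.2 -51.2  66.6] [-3.14103388e+00 -8.01346311e-05  1.71654230e+00] jig [ -0.80285829 -75.38462746] [ 0.2  0.3 -2.3] 29.936628341674805
(30, 14.5, 53) [379 111]
(-30, 14.5, 53) [252 110]
(0, 14.5, 53) [316 111]
(65, -120, 12) [411 321]
(-65, -120, 12) [221 321]
```

View pics/w5.png

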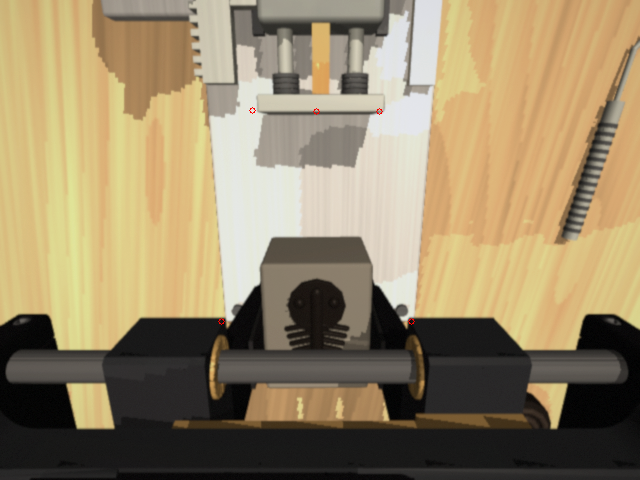

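The wrist view shows the plate's front edge at row 113 (columns 258-384), parallel to the block's head face at row 237. The plate is about 2 mm further +x than the block, which I'll correct while lowering onto the bed.

>>> {"method": "jog_arm", "body": {"targets": [{"turn": [0,0,0],"slide": [1.5,0,-20],"claw": 0},{"turn": [0,0,0],"slide": [-2.2,15,-15],"claw": 0},{"turn": [0,0,0],"slide": [-2.2,15,-8],"claw": 0},{"turn": [0,0,0],"slide": [0,0,-3],"claw": 0},{"turn": [0,0,0],"slide": [0,0,0],"claw": 0}]}}

```text
t: 15.05
eef_pos: [601.0, -20.5, 20.8]
tcp_rot: [3.141, 0.0, 1.717]
ft_force: [-0.1, 0.8, -2.6]
opening: 0.48
grip_force: 29.9
```

>>> {"method": "jog_arm", "body": {"targets": [{"turn": [0,0,0],"slide": [0,0,-0.5],"claw": 0},{"turn": [0,0,0],"slide": [0,0,0],"claw": 0}]}}

```text
t: 15.3
eef_pos: [601.0, -21.0, 20.5]
tcp_rot: [3.141, 0.0, 1.717]
ft_force: [0.3, 0.1, -2.4]
opening: 0.483
grip_force: 29.9
```

>>> {"method": "jog_arm", "body": {"targets": [{"turn": [0,0,0],"slide": [0,0,-0.5],"claw": 0},{"turn": [0,0,0],"slide": [0,0,-0.3],"claw": 0},{"turn": [0,0,0],"slide": [0,0,0],"claw": 0}]}}

```text
t: 15.68
eef_pos: [600.8, -20.8, 19.6]
tcp_rot: [3.141, 0.0, 1.717]
ft_force: [-1.7, -0.8, 2.1]
opening: 0.482
grip_force: 29.9
```

>>> {"method": "jog_arm", "body": {"targets": [{"turn": [0,0,0],"slide": [-1.2,8,0],"claw": 0},{"turn": [0,0,0],"slide": [-1.2,8,0],"claw": 0},{"turn": [0,0,0],"slide": [-0.7,5,0],"claw": 0},{"turn": [0,0,0],"slide": [-0.4,3,0],"claw": 0},{"turn": [0,0,0],"slide": [0,0,0],"claw": 0}]}}

```text
t: 16.3
eef_pos: [597.5, 3.9, 19.6]
tcp_rot: [3.141, -0.0, 1.717]
ft_force: [0.5, 2.7, 5.3]
opening: 0.483
grip_force: 29.9
```

>>> {"method": "jog_arm", "body": {"targets": [{"turn": [0,0,0],"slide": [0,0,0.4],"claw": 0},{"turn": [0,0,0],"slide": [-0.6,4,0],"claw": 0},{"turn": [0,0,0],"slide": [0,0,0],"claw": 0},{"turn": [0,0,0],"slide": [0,0,0],"claw": 0}]}}

```text
t: 16.8
eef_pos: [596.5, 7.5, 19.6]
tcp_rot: [-3.141, -0.0, 1.717]
ft_force: [-0.1, 1.2, 1.2]
opening: 0.485
grip_force: 29.9
```

>>> {"method": "jog_arm", "body": {"targets": [{"turn": [0,0,0],"slide": [-0.6,4,0],"claw": 0},{"turn": [0,0,0],"slide": [-0.6,4,0],"claw": 0},{"turn": [0,0,0],"slide": [0,0,0],"claw": 0},{"turn": [0,0,0],"slide": [0,0,0],"claw": 0}]}}

```text
t: 17.3
eef_pos: [595.4, 15.3, 19.6]
tcp_rot: [-3.141, -0.0, 1.717]
ft_force: [-0.1, -3.0, -3.4]
opening: 0.482
grip_force: 29.9
```

Run:
```python
from pm import *
for i in range(4):
    c=read_camera("wrist");s=state();print(s["eef_pos"].round(1),inv(s["eef_pos"]).round(1),s["ft_force"].round(1))
g=c["frame"]
cv2.imwrite("pics/w6.png",cv2.convertScaleAbs(g,alpha=1.2))
```

```text
[595.3  15.3  19.6] [ 1.1 -8.5] [ 0.4 -3.1 -2.3]
[595.4  15.3  19.6] [ 1.1 -8.5] [ 0.4 -2.3 -3. ]
[595.4  15.2  19.6] [ 1.2 -8.5] [-0.7 -2.4 -3.9]
[595.4  15.2  19.6] [ 1.2 -8.5] [-0.1 -2.7 -3.7]
```

View pics/w6.png

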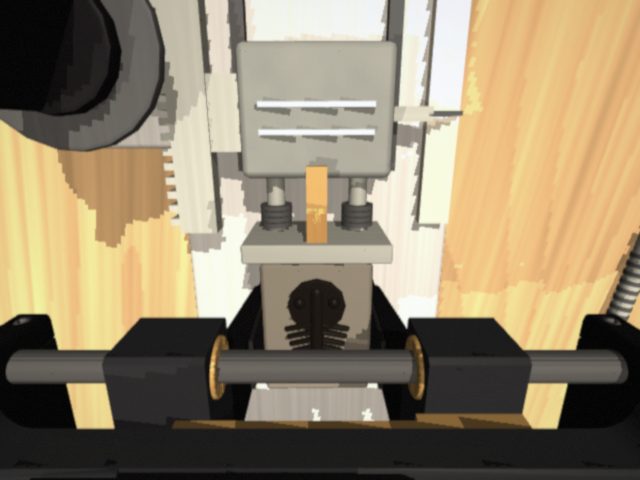

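The block touches the plate. The tongue tip is at row 166, line_near at row 132 and line_far at row 104 (28 px per 10 mm), so the tip needs about 17 mm more to reach midway. I'll advance gently in stages.

>>> {"method": "jog_arm", "body": {"targets": [{"turn": [0,0,0],"slide": [-0.4,3,0],"claw": 0},{"turn": [0,0,0],"slide": [-0.4,3,0],"claw": 0},{"turn": [0,0,0],"slide": [-0.4,3,0],"claw": 0},{"turn": [0,0,0],"slide": [0,0,0],"claw": 0},{"turn": [0,0,0],"slide": [0,0,0],"claw": 0}]}}

```text
t: 18.12
eef_pos: [594.1, 24.1, 19.7]
tcp_rot: [-3.141, 0.0, 1.717]
ft_force: [-0.8, -7.4, -3.6]
opening: 0.482
grip_force: 29.9
```

```bash
cat > tip.py <<'E'
from pm import *
def tip():
    F=[]
    for i in range(5):
        c=read_camera("wrist");s=state();F.append(s["ft_force"])
    im=c["frame"];h=cv2.cvtColor(im,cv2.COLOR_BGR2HSV)
    m=((h[...,0]>8)&(h[...,0]<28)&(h[...,1]>110)).astype(np.uint8)[60:250,300:335]
    r=np.where(m.sum(1)>10)[0]+60
    g=cv2.cvtColor(im,cv2.COLOR_BGR2GRAY).astype(float)
    p=np.hstack([g[60:220,270:298],g[60:220,340:365]]).mean(1)
    from scipy.signal import find_peaks
    k,pr=find_peaks(p,prominence=15)
    print("tongue rows",r.min(),r.max(),"lines",[(int(a)+60,int(b)) for a,b in zip(k,pr["prominences"])])
    print(s["t"],s["eef_pos"].round(1),inv(s["eef_pos"]).round(1),"F",np.mean(F,0).round(1),"std",np.std(F,0).round(1),s["grip_force"])
    return im
E
python3 -c "
from tip import *
tip()"
```

```text
tongue rows 166 242 lines [(129, 79), (156, 101), (168, 40), (201, 18)]
18.375 [594.1  24.1  19.7] [1.2 0.4] F [-0.7 -6.9 -3.7] std [0.4 0.4 0.5] 29.92868810892105
```

The tip is about 3.5 mm short of line_near, so travel is about 12 mm. The wrist force of 6.9 N is the spring plus some friction. I'll advance about 8 mm more.

>>> {"method": "jog_arm", "body": {"targets": [{"turn": [0,0,0],"slide": [-0.4,3,0],"claw": 0},{"turn": [0,0,0],"slide": [-0.4,2.5,0],"claw": 0},{"turn": [0,0,0],"slide": [-0.3,2,0],"claw": 0},{"turn": [0,0,0],"slide": [0,0,0],"claw": 0},{"turn": [0,0,0],"slide": [0,0,0],"claw": 0}]}}

```text
t: 19.0
eef_pos: [593.0, 31.3, 19.7]
tcp_rot: [-3.141, 0.001, 1.717]
ft_force: [0.2, -9.4, -3.4]
opening: 0.485
grip_force: 29.9
```

```bash
python3 -c "
from tip import *
im=tip()
prof(('side',),15,(53,57,61))
cv2.imwrite('pics/w7.png',cv2.resize(im[30:330,180:480],None,fx=2,fy=2,interpolation=cv2.INTER_CUBIC))"
```

```text
tongue rows 166 242 lines [(149, 82), (175, 103), (186, 31)]
19.25 [593.   31.2  19.7] [1.1 7.7] F [-0.9 -9.4 -3.3] std [0.5 0.6 0.3] 29.925532937049866
side 53 [(71.8, 647)]
side 57 [(71.9, 637)]
side 61 [(74.0, 325)]
```

View pics/w7.png

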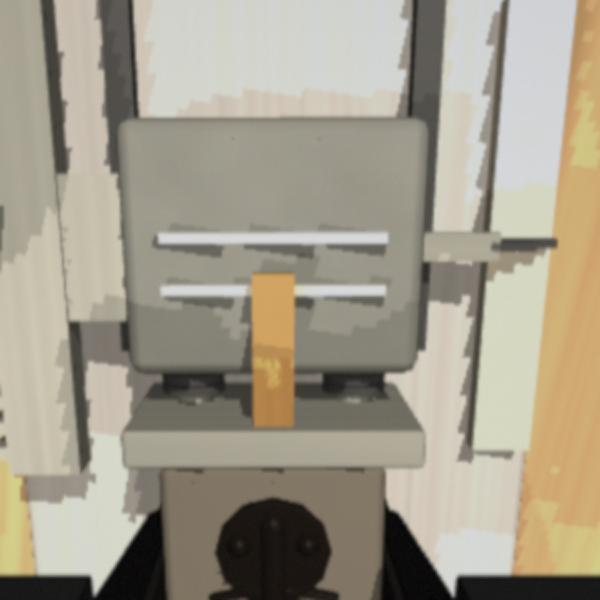

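The tip (row 166) lies between the lines (rows 149 and 175), at about 19 mm of travel. The block is centred and flush, and the pointer is unmoved. I'll hold for over a second, check, and hand in.

>>> {"method": "jog_arm", "body": {"targets": [{"turn": [0,0,0],"slide": [0,0.4,0],"claw": 0},{"turn": [0,0,0],"slide": [0,0,0],"claw": 0},{"turn": [0,0,0],"slide": [0,0,0],"claw": 0},{"turn": [0,0,0],"slide": [0,0,0],"claw": 0},{"turn": [0,0,0],"slide": [0,0,0],"claw": 0}]}}

```text
t: 19.92
eef_pos: [593.0, 31.6, 19.7]
tcp_rot: [-3.141, 0.001, 1.717]
ft_force: [-0.9, -10.5, -3.1]
opening: 0.484
grip_force: 29.9
```

>>> {"method": "jog_arm", "body": {"targets": [{"turn": [0,0,0],"slide": [0,0,0],"claw": 0},{"turn": [0,0,0],"slide": [0,0,0],"claw": 0},{"turn": [0,0,0],"slide": [0,0,0],"claw": 0},{"turn": [0,0,0],"slide": [0,0,0],"claw": 0},{"turn": [0,0,0],"slide": [0,0,0],"claw": 0}]}}

```text
t: 20.55
eef_pos: [593.0, 31.6, 19.7]
tcp_rot: [-3.141, 0.001, 1.717]
ft_force: [-1.5, -10.1, -3.6]
opening: 0.484
grip_force: 29.9
```

>>> {"method": "jog_arm", "body": {"targets": [{"turn": [0,0,0],"slide": [0,0,0],"claw": 0},{"turn": [0,0,0],"slide": [0,0,0],"claw": 0},{"turn": [0,0,0],"slide": [0,0,0],"claw": 0}]}}

```text
t: 20.92
eef_pos: [593.0, 31.6, 19.7]
tcp_rot: [-3.141, 0.001, 1.717]
ft_force: [-0.0, -10.7, -3.7]
opening: 0.48
grip_force: 29.9
```

```bash
python3 -c "
from tip import *
tip()
prof(('side',),15,(57,61))
print(job_done())"
```

```text
tongue rows 166 242 lines [(149, 82), (176, 102), (187, 32)]
21.175 [593.   31.6  19.7] [1.2 8. ] F [ -1.  -10.   -2.7] std [0.6 0.2 0.4] 29.925932586193085
side 57 [(71.9, 641)]
side 61 [(74.0, 325)]
the job is handed in; nothing more can be done
None
```

I handed the job in at about 21 s (no verdict came back): the pointer is on its mark and the gripper holds the block centred and flush against the plate, with the tongue tip between the lines at about 19 mm of travel (roughly 7.7 N of spring force, 10 N at the wrist).

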